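# Find the soft spring mount and fold its tag down

### The job

The vibrating casting table's three spring mounts stand on the bench, and one spring has gone soft. Working along the row from the robot's left to its right, press each mount's rubber pad down with the fingertips to feel its spring, then push the tag of the softest one down flat on its base plate, so that it is marked for replacement. Leave the other two tags standing, do not pick up or shift the mounts, and leave everything else on the bench alone.

Things in the scene. Friction and masses are not known exactly. Their poses are not given: they have to be found in the camera images.
- mount_a: one of three loose 1 kg spring mounts, alike to look at, in a row across: one at the robot's left (+y), one in the middle, one at its right. Which letter stands where varies; which is softest is not told. Origin on the bench under the spring's axis, z up, -x roughly towards the robot. Base plate 8 mm thick, 76 mm wide (y), from x = -103 to +42 mm; on it the spring cup, 56 mm across, 34 mm high
- pad_a (a joint): how far the rubber pad of mount_a is pressed down (m): 0 up, at rest (the softest sags a hair, 0.2 mm, too little to see or read); 0.018 fully down. The force grows with depth: at 10 mm about 4 N for the softest spring, 8 to 11 N for the other two. Springs back when let go
- pad_a_top (a point): centre of the flat top of the rubber pad of mount_a, on the spring's axis, 76 mm above the bench at rest; pad 56 mm across, the steel disc under it 60 mm
- tag_a (a joint): tag of mount_a (rad): 0 = standing, leaning 50 degrees up from level towards the mount's -x; 0.87 = flat on the base plate; starts at 0 to 0.2. Hinge along the mount's y at x = -42 mm, 11.5 mm up, so it folds away from the pad. Stiff hinge (0.03 N m): stays where left; 1 to 3 N straight down at x = -60 to -70 mm folds it; flat, its top is 13 mm above the bench
- tag_a_tip (a point): middle of the free end of the tag of mount_a, 51 mm from its hinge; the tag is an aluminium plate 34 mm wide, 3 mm thick
- mount_b: one of three loose 1 kg spring mounts, alike to look at, in a row across: one at the robot's left (+y), one in the middle, one at its right. Which letter stands where varies; which is softest is not told. Origin on the bench under the spring's axis, z up, -x roughly towards the robot. Base plate 8 mm thick, 76 mm wide (y), from x = -103 to +42 mm; on it the spring cup, 56 mm across, 34 mm high
- pad_b (a joint): how far the rubber pad of mount_b is pressed down (m): 0 up, at rest (the softest sags a hair, 0.2 mm, too little to see or read); 0.018 fully down. The force grows with depth: at 10 mm about 4 N for the softest spring, 8 to 11 N for the other two. Springs back when let go
- pad_b_top (a point): centre of the flat top of the rubber pad of mount_b, on the spring's axis, 76 mm above the bench at rest; pad 56 mm across, the steel disc under it 60 mm
- tag_b (a joint): tag of mount_b (rad): 0 = standing, leaning 50 degrees up from level towards the mount's -x; 0.87 = flat on the base plate; starts at 0 to 0.2. Hinge along the mount's y at x = -42 mm, 11.5 mm up, so it folds away from the pad. Stiff hinge (0.03 N m): stays where left; 1 to 3 N straight down at x = -60 to -70 mm folds it; flat, its top is 13 mm above the bench
- tag_b_tip (a point): middle of the free end of the tag of mount_b, 51 mm from its hinge; the tag is an aluminium plate 34 mm wide, 3 mm thick
- mount_c: one of three loose 1 kg spring mounts, alike to look at, in a row across: one at the robot's left (+y), one in the middle, one at its right. Which letter stands where varies; which is softest is not told. Origin on the bench under the spring's axis, z up, -x roughly towards the robot. Base plate 8 mm thick, 76 mm wide (y), from x = -103 to +42 mm; on it the spring cup, 56 mm across, 34 mm high
- pad_c (a joint): how far the rubber pad of mount_c is pressed down (m): 0 up, at rest (the softest sags a hair, 0.2 mm, too little to see or read); 0.018 fully down. The force grows with depth: at 10 mm about 4 N for the softest spring, 8 to 11 N for the other two. Springs back when let go
- pad_c_top (a point): centre of the flat top of the rubber pad of mount_c, on the spring's axis, 76 mm above the bench at rest; pad 56 mm across, the steel disc under it 60 mm
- tag_c (a joint): tag of mount_c (rad): 0 = standing, leaning 50 degrees up from level towards the mount's -x; 0.87 = flat on the base plate; starts at 0 to 0.2. Hinge along the mount's y at x = -42 mm, 11.5 mm up, so it folds away from the pad. Stiff hinge (0.03 N m): stays where left; 1 to 3 N straight down at x = -60 to -70 mm folds it; flat, its top is 13 mm above the bench
- tag_c_tip (a point): middle of the free end of the tag of mount_c, 51 mm from its hinge; the tag is an aluminium plate 34 mm wide, 3 mm thick
- bolt: bystander, loose: steel bolt standing on its head, 25 mm head, 55 mm high, between the left and middle mounts; origin under it
- socket: bystander, loose: steel spanner socket standing on end, 27 mm in diameter, 40 mm high, between the middle and right mounts; origin under it
- spanner: bystander, loose: spanner 170 mm long lying across in front of the mounts, nearer the robot; origin under its middle
- modelling_tool: bystander, loose: boxwood modelling tool 185 mm long lying across in front of the mounts, nearer the robot; origin under its middle
- jar: bystander, loose: amber jar with a lid, 68 mm in diameter, 100 mm high, behind the mounts; origin under it
- mug: bystander, loose: white mug 80 mm in diameter, 90 mm high, behind the mounts; origin under it
- bowl: bystander, loose: black rubber mixing bowl 130 mm in diameter, 55 mm high, out to the left; origin under it
- brush: bystander, loose: brush 190 mm long lying out to the right; origin under its middle
Not all that is in view belongs to the job. What is shaped like the mount_a but purple or yellow is not meant. Leave any blue look-alike of the mount_c alone.

How it is judged:
On the way, in this order (a step that is already met when the one before it is completed fails the run):
1. the fingers press the pad of the left mount down by more than 2 mm (((world y of mount_a above 0.13 m and value of joint pad_a above 0.002 m and contact force between the fingers and mount_a above 0.5 N) or (world y of mount_b above 0.13 m and value of joint pad_b above 0.002 m and contact force between the fingers and mount_b above 0.5 N) or (world y of mount_c above 0.13 m and value of joint pad_c above 0.002 m and contact force between the fingers and mount_c above 0.5 N))), for 0.05 s.
2. then the pad of the middle mount, by more than 2 mm (((world y of mount_a between -0.13 and 0.13 m and value of joint pad_a above 0.002 m and contact force between the fingers and mount_a above 0.5 N) or (world y of mount_b between -0.13 and 0.13 m and value of joint pad_b above 0.002 m and contact force between the fingers and mount_b above 0.5 N) or (world y of mount_c between -0.13 and 0.13 m and value of joint pad_c above 0.002 m and contact force between the fingers and mount_c above 0.5 N))), for 0.05 s.
3. then the pad of the right mount, by more than 2 mm (((world y of mount_a below -0.13 m and value of joint pad_a above 0.002 m and contact force between the fingers and mount_a above 0.5 N) or (world y of mount_b below -0.13 m and value of joint pad_b above 0.002 m and contact force between the fingers and mount_b above 0.5 N) or (world y of mount_c below -0.13 m and value of joint pad_c above 0.002 m and contact force between the fingers and mount_c above 0.5 N))), for 0.05 s.
4. then the tag of the softest mount is pushed down flat (past 0.72 rad, within about 9 degrees of flat) (((value of joint pad_a between 0.0001 and 0.002 m and value of joint tag_a above 0.72 rad) or (value of joint pad_b between 0.0001 and 0.002 m and value of joint tag_b above 0.72 rad) or (value of joint pad_c between 0.0001 and 0.002 m and value of joint tag_c above 0.72 rad))), for 0.1 s.
At the end, for the whole second after the job is handed in: The tag of the softest mount lies flat (past 0.72 rad of 0.87), the other two tags still stand (under 0.38 rad), all three pads are up again (the softest is the one whose pad sags 0.2 mm at rest), and the mounts stand level, at rest, within 25 mm of where they were (((value of joint pad_a between 0.0001 and 0.002 m and value of joint tag_a above 0.72 rad and value of joint each of tag_b, tag_c below 0.38 rad and value of joint each of pad_b, pad_c below 0.0001 m) or (value of joint pad_b between 0.0001 and 0.002 m and value of joint tag_b above 0.72 rad and value of joint each of tag_a, tag_c below 0.38 rad and value of joint each of pad_a, pad_c below 0.0001 m) or (value of joint pad_c between 0.0001 and 0.002 m and value of joint tag_c above 0.72 rad and value of joint each of tag_a, tag_b below 0.38 rad and value of joint each of pad_a, pad_b below 0.0001 m)) and distance of each of mount_a, mount_b, mount_c from where it was at the start of the episode below 0.025 m and angle between each of mount_a, mount_b, mount_c's own z axis and vertical below 0.05 rad and linear speed of each of mount_a, mount_b, mount_c below 0.02 m/s); the robot touches nothing.
It fails at once if the tag of a mount that is not the softest is pushed down (past 0.45 rad) ((value of joint tag_a above 0.45 rad and value of joint pad_a below 0.0001 m) or (value of joint tag_b above 0.45 rad and value of joint pad_b below 0.0001 m) or (value of joint tag_c above 0.45 rad and value of joint pad_c below 0.0001 m)).
It fails at once if a mount is lifted (10 mm), tipped (0.15 rad) or shifted (25 mm) (height (world z) of any of mount_a, mount_b, mount_c above 0.01 m or angle between any of mount_a, mount_b, mount_c's own z axis and vertical above 0.15 rad or distance of any of mount_a, mount_b, mount_c from where it was at the start of the episode above 0.025 m).
It fails at once if a bystander is lifted, knocked over or shifted (25 mm) (distance of any of bolt, socket, spanner, modelling_tool, jar, mug, bowl, brush from where it was at the start of the episode above 0.025 m or angle between any of bolt, socket, jar, mug, bowl's own z axis and vertical above 0.5 rad).
It also fails if it takes over 64 s, if anything falls off the work surface, if the arm or the gripper's body presses on something with over 40 N, if the wrist force passes 120 N, or if a joint passes its speed limit or range.

### The arm

A 7-joint arm with a two-finger parallel gripper is mounted at the origin on the work surface. World frame = base frame: x ahead of the robot, y to its left, z up, the work surface at z = 0. Lengths are in m, angles in rad, forces in N, time in s.
With the tool pointing down it reaches from about 0.425 to 0.825 m from the base axis. Payload 3.6 kg.
Tool frame: the origin (TCP) lies between the finger pads; the fingertips stand 8 mm ahead of it and the grasp point (between the pads) lies 11 mm behind it (env.finger_overhang is the distance from the TCP to the fingertips, in m); z points along the fingers, y is the direction in which the jaws open and shut (so a half turn about z gives the same grasp; the last joint's range is limited). The gripper opens to 85 mm and grips with 20 to 120 N. Pads are 22 mm wide; open, the fingers measure 114 mm over their backs; the gripper's body (76 mm by 85 mm) begins 54 mm behind the grasp point. The pads swing forward as they close: fully open they stand 13 mm farther back than shut.
Start: joints at [-1.363, 0.615, -0.013, 1.423, 0.008, 1.103, -0.04], TCP at [0.151, 0.632, 0.239] pointing down, gripper open.
Joint ranges: [-3.12, 3.12], [-0.3, 2.06], [-1.34, 1.32], [0.26, 2.42], [-1.36, 4.5], [0.01, 1.98], [-2.84, 2.84]. Speed limits (rad/s): [2.79, 2.79, 3.14, 3.14, 3.14, 3.14, 3.14].

### API

Orientations are given as a unit quaternion [x, y, z, w].
In Python, from rig import env, eyes gives the robot as it stands. The module is installed in compiled form; this text tells all that it offers.
- The arm moves only by the tool carry_out, never from a script. Its argument "steps" is a list of rows, each a list of 5 numbers: the opening in per cent of the stroke, from 0 (shut) to 100 (fully open), then the shift along the tool's x, y, z in cm, then the turn about the tool's z in degrees. A call has 1 to 20 rows; each row is the pose to reach, as a shift and turn from the pose measured when the call began, along the tool's axes at that moment; what a row does not reach only later rows make up. A row lasts 1/10 s, in which the tool goes at most 50 mm and 8.59 degrees, less where a joint would pass 70% of its speed; a pose out of reach is approached as far as the arm can. A call with a gripper value outside its range is refused whole. The fingers move at their own pace and stop on an object; "grip_force" is the grip in N (left out, the last holds). Time passes only in rows, so rows that repeat a pose let the fingers close. It gives the time, the measured TCP pose, the force and the opening at its end, in the units of the state.
- env.sense(): the state, without advancing time (a new reading comes with each control period).
- eyes.read_camera(name): name is "scene" or "side" or "wrist"; returns a dict with "image" (384x512x3 uint8, red, green, blue), "vertical_fov" (degrees; the focal length in pixels is half the picture's height over the tangent of half this angle, whatever the lens; pixels are square), "cx", "cy" (the principal point, pixels), "rvec" (rotation vector, rad) and "tvec" (3), from world to camera coordinates, as OpenCV has them. Camera axes: x right, y down, z forward; pixel columns grow to the right and rows downward; lengths in m; the calibration is good to about 2 mm. A picture is of the moment at which its call begins. There is no depth.
- env.sign_off(): hands the job in, once; it reports no verdict.
The state is a dict: "t": time; "joint_positions": joint angles; "joint_velocities": joint speeds; "joint_efforts": joint torques, N m; "position": TCP position; "tcp_rot": TCP orientation; "ft_force": force on the tool from outside, world axes, zero at the start; "ft_torque": the same for the moment, N m; "grip_width": opening from 0.0 (shut) to 1.0 (fully open).
Only numpy, scipy, OpenCV 4.12 (cv2) and the standard library are available. Lean on these libraries where they do the work, as an engineer would, in place of code of your own. Each camera call takes 0.05 s, during which the arm holds its last target. There are 200 camera calls.

## Working session

There is one attempt and no reset: what is moved stays moved. The work goes in short steps, Python scripts to look and compute and a tool call to move; the robot and the scene stay as the last step left them, time stands still between calls to the robot, and variables do not carry over. Pictures are saved under pics/ and viewed, about 8 in all and at most 12, crops included, and the job is handed in when it is done.

Besides the shell and the picture viewer there is one more tool, called after "Request:" as a command line: name --pt "numbers of a row" for each row, then --argument value for the rest. carry_out: Moves the arm, as the interface text tells. Its arguments: {"type":"object","properties":{"steps":{"type":"array","items":{"type":"array","items":{"type":"number"}}},"grip_force":{"type":"number"}},"required":["steps"]}

```bash
mkdir -p pics; cat > h.py <<'E'
from rig import env, eyes
import numpy as np, cv2
from scipy.spatial.transform import Rotation as R
def snap(n,f=None):
    c=eyes.read_camera(n)
    if f: cv2.imwrite('pics/'+f,c['image'][:,:,::-1])
    return c
def K(c):
    f=192/np.tan(np.radians(c['vertical_fov'])/2)
    return np.array([[f,0,c['cx']],[0,f,c['cy']],[0,0,1]])
def back(c,uv,z):
    Rm=cv2.Rodrigues(np.array(c['rvec'],float))[0];t=np.array(c['tvec'],float)
    o=-Rm.T@t
    d=Rm.T@np.linalg.inv(K(c))@np.array([uv[0],uv[1],1.])
    return o+d*(z-o[2])/d[2]
def proj(c,P):
    return cv2.projectPoints(np.array(P,float).reshape(-1,1,3),np.array(c['rvec'],float),np.array(c['tvec'],float),K(c),None)[0].reshape(-1,2)
E
python3 - <<'E'
from h import *
ims=[snap(n)for n in('scene','side')]
for n,c in zip(('scene','side'),ims):
    cv2.imwrite(f'pics/{n}0.png',cv2.resize(c['image'][:,:,::-1],(800,600),interpolation=cv2.INTER_CUBIC))
    print(n,c['vertical_fov'],c['cx'],c['cy'],c['rvec'],c['tvec'])
s=env.sense();print(s['position'],R.from_quat(s['tcp_rot']).as_matrix().round(3),s['ft_force'],s['t'],env.finger_overhang)
E
```

```text
scene 48.932905634107094 248.32889299281968 199.85334928205776 [ 2.51150174  0.66307862 -0.19736195] [-0.41652871 -0.17038445  1.39527852]
side 55.221724123269034 257.2878104898136 193.8847413771978 [ 2.18270031 -0.60710513  0.29974979] [-0.39627807  0.20496096  1.13967639]
[0.15104148 0.63149779 0.23824513] [[-0.973  0.233 -0.001]
 [ 0.233  0.973 -0.002]
 [-0.    -0.002 -1.   ]] [0.96248152 0.01728545 0.21785242] 0.1 0.008
```

View pics/scene0.png

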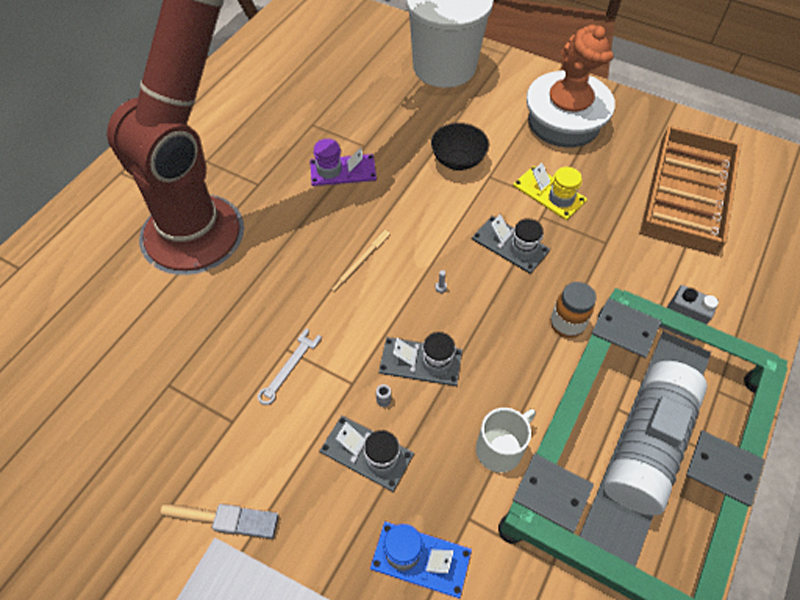

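View pics/side0.png

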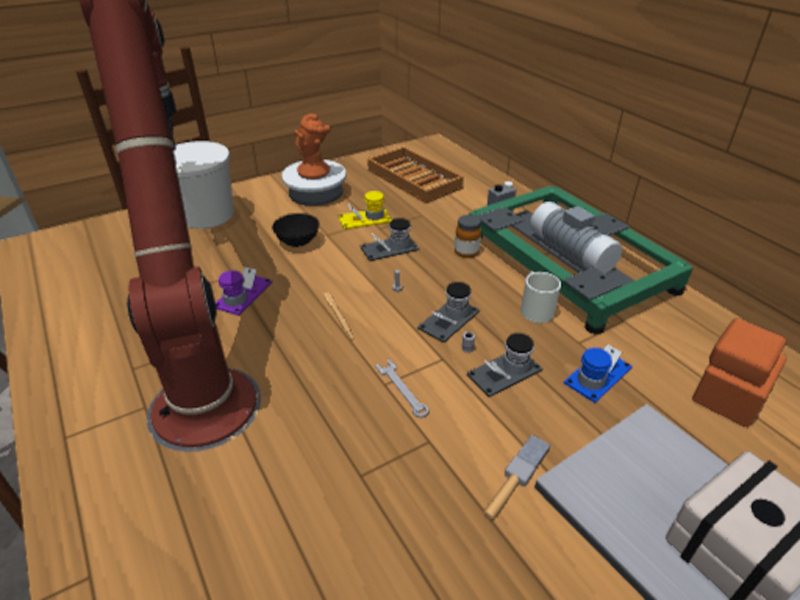

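The scene view shows the three grey mounts with pad tops at (528,230), (439,347) and (382,447), at 800 px scale. Each tag is on the robot side. The bolt is at (441,282) and the socket at (383,394). The side view shows the same pads at (400,227), (458,291) and (519,343).

```bash
python3 - <<'E'
from h import *
a=snap('scene');b=snap('side')
k=.64
def p(c,u,z): return back(c,(u[0]*k,u[1]*k),z)[:2].round(4)
for n,s,d,cor in (('L',(528,229),(400,226),[(488,217),(550,249),(538,269),(473,237)]),
  ('M',(439,346),(458,290),[(385,336),(463,347),(458,384),(380,374)]),
  ('R',(382,446),(519,343),[(340,418),(413,455),(397,488),(321,452)])):
    print(n,p(a,s,.076),p(b,d,.076))
    c=np.array([p(a,u,.008) for u in cor]);print(c.tolist())
    v=c[1]-c[0]+c[2]-c[3];yaw=np.arctan2(v[1],v[0]);ctr=c.mean(0)
    print('  yaw',np.degrees(yaw).round(1),'len',np.linalg.norm(v)/2,'origin from plate',ctr+.0305*np.array([np.cos(yaw),np.sin(yaw)]))
print('bolt',p(a,(441,272),.055),'socket',p(a,(383,388),.04),'jar',p(a,(578,297),.1),'mug',p(a,(506,424),.09))
E
```

```text
L [0.63   0.2927] [0.6264 0.2793]
[[0.5315, 0.3381], [0.6786, 0.3232], [0.6769, 0.2643], [0.5272, 0.2738]]
  yaw -4.7 len 0.14890063801072176 origin from plate [0.63394745 0.29735102]
M [ 0.5985 -0.027 ] [ 0.5956 -0.0291]
[[0.4858, -0.0226], [0.6248, 0.0287], [0.6508, -0.0445], [0.5176, -0.0967]]
  yaw 20.8 len 0.14560656750298048 origin from plate [ 0.59825867 -0.022935  ]
R [ 0.6031 -0.2358] [ 0.5989 -0.239 ]
[[0.4995, -0.2061], [0.6437, -0.2021], [0.6477, -0.2652], [0.5042, -0.2751]]
  yaw 2.8 len 0.1440177940394867 origin from plate [ 0.60423946 -0.23565313]
bolt [0.5228 0.1304] socket [ 0.5444 -0.1313] jar [0.7742 0.1725] mug [ 0.7618 -0.109 ]
```

Request:
carry_out --pt "0 -51.6 -22.8 0 0" --pt "0 -51.6 -22.8 0 0" --pt "0 -51.6 -22.8 0 0" --pt "0 -51.6 -22.8 0 0" --pt "0 -51.6 -22.8 0 0" --pt "0 -51.6 -22.8 0 0" --pt "0 -51.6 -22.8 0 0" --pt "0 -51.6 -22.8 0 0" --pt "0 -51.6 -22.8 0 0" --pt "0 -51.6 -22.8 0 0" --pt "0 -51.6 -22.8 0 0" --pt "0 -51.6 -22.8 0 0" --pt "0 -51.6 -22.8 0 0" --pt "0 -51.6 -22.8 0 0" --pt "0 -51.6 -22.8 0 0" --pt "0 -51.6 -22.8 0 0"

```text
t: 1.8
position: [0.5981, 0.2925, 0.2392]
tcp_rot: [0.115, 0.993, -0.0, -0.001]
ft_force: [0.2, -0.2, 0.2]
grip_width: 0.001
```

```bash
python3 - <<'E'
from h import *
c=snap('wrist')
cv2.imwrite('pics/w1.png',cv2.resize(c['image'][:,:,::-1],(800,600)))
s=env.sense();print(s['t'],s['position'],R.from_quat(s['tcp_rot']).as_matrix().round(3).tolist(),s['ft_force'],s['grip_width'])
print(proj(c,[[.628,.286,.076],[.631,.290,.076]])/.64)
E
```

```text
1.85 [0.59844103 0.29203007 0.23918626] [[-0.973, 0.229, -0.001], [0.229, 0.973, -0.001], [0.001, -0.001, -1.0]] [-0.24825651  0.13304957  0.19332696] 0.0009148491000865204
[[404.03470943 319.9148039 ]
 [410.20192322 322.46058374]]
```

View pics/w1.png

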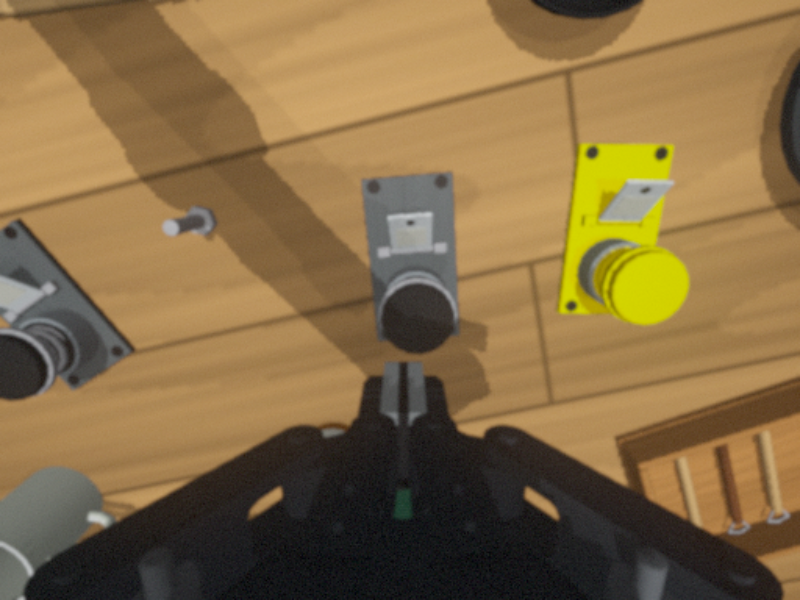

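The wrist view shows the left pad centre at (418,316) and its tag at (410,232). The yellow look-alike is about 9 cm to the left of this mount, and the bolt is well off to its right.

```bash
python3 - <<'E'
from h import *
c=snap('wrist');s=env.sense();Rm=R.from_quat(s['tcp_rot']).as_matrix()
for n,u,z in(('pad',(418,316),.076),('tagmid',(410,232),.03),('plate far L',(362,180),.008),('plate far R',(453,173),.008),('Mpad',(15,364),.076)):
    P=back(c,(u[0]*.64,u[1]*.64),z); print(n,P.round(4),'tool cm',(Rm.T@(P-s['position'])*100).round(2))
E
```

```text
pad [0.6278 0.2962 0.076 ] tool cm [-2.72  1.14 16.32]
tagmid [0.5725 0.3036 0.03  ] tool cm [ 2.83  0.59 20.92]
plate far L [0.5248 0.2743 0.008 ] tool cm [ 6.8  -3.35 23.13]
plate far R [0.5366 0.3485 0.008 ] tool cm [ 7.35  4.14 23.12]
Mpad [ 0.5948 -0.0132  0.076 ] tool cm [ -6.62 -29.73  16.35]
```

Request:
carry_out --pt "0 -2.7 1.0 5 0" --pt "0 -2.7 1.0 10 0" --pt "0 -2.7 1.0 14 0" --pt "0 -2.7 1.0 15 0" --pt "0 -2.7 1.0 15 0" --pt "0 -2.7 1.0 15.5 0" --pt "0 -2.7 1.0 15.8 0" --pt "0 -2.7 1.0 16.1 0" --pt "0 -2.7 1.0 16.3 0" --pt "0 -2.7 1.0 16.3 0" --pt "0 -2.7 1.0 16.3 0" --pt "0 -2.7 1.0 16.3 0" --pt "0 -2.7 1.0 16.3 0" --pt "0 -2.7 1.0 16.3 0"

```text
t: 3.3
position: [0.6291, 0.2959, 0.0782]
tcp_rot: [0.116, 0.993, 0.001, 0.002]
ft_force: [0.9, 0.9, 5.3]
grip_width: -0.003
```

Request:
carry_out --pt "0 0 0 0.3 0" --pt "0 0 0 0.5 0" --pt "0 0 0 0.5 0" --pt "0 0 0 0.5 0" --pt "0 0 0 0.5 0" --pt "0 0 0 0.5 0"

```text
t: 3.9
position: [0.6291, 0.296, 0.075]
tcp_rot: [0.116, 0.993, 0.001, 0.002]
ft_force: [-1.8, -0.3, 8.2]
grip_width: -0.002
```

```bash
python3 - <<'E'
from h import *
s=env.sense();print(s['position'],s['ft_force'],s['ft_torque'])
snap('side');s=env.sense();print(s['position'],s['ft_force'])
E
```

```text
[0.62909661 0.29604102 0.07502095] [-1.8241344  -0.28371181  8.15639183] [-0.11272954  0.39444447 -0.02412769]
[0.62912675 0.29600677 0.07505347] [-2.31949021 -0.68408369  7.25046998]
```

Request:
carry_out --pt "0 0 0 -5 0" --pt "0 0 0 -10 0" --pt "0 -4.3 -31.6 -12 0" --pt "0 -4.3 -31.6 -12 0" --pt "0 -4.3 -31.6 -12 0" --pt "0 -4.3 -31.6 -12 0" --pt "0 -4.3 -31.6 -12 0" --pt "0 -4.3 -31.6 -12 0" --pt "0 -4.3 -31.6 -12 0" --pt "0 -4.3 -31.6 -12 0" --pt "0 -4.3 -31.6 -12 0" --pt "0 -4.3 -31.6 -12 0" --pt "0 -4.3 -31.6 -12 0"

```text
t: 5.25
position: [0.5978, -0.019, 0.194]
tcp_rot: [0.114, 0.993, 0.002, 0.002]
ft_force: [-0.6, -0.5, 1.0]
grip_width: -0.004
```

```bash
python3 - <<'E'
from h import *
c=snap('wrist')
cv2.imwrite('pics/w2.png',cv2.resize(c['image'][:,:,::-1],(800,600)))
s=env.sense();print(s['t'],s['position'],s['joint_positions'],s['ft_force'])
E
```

```text
5.3 [ 0.59773076 -0.01947403  0.19403194] [ 6.74980618e-04  5.76516262e-01 -5.18576090e-03  1.64300096e+00
 -2.89872876e-05  9.18120186e-01  1.33845219e+00] [-0.59701256 -0.52794563  0.16353641]
```

View pics/w2.png

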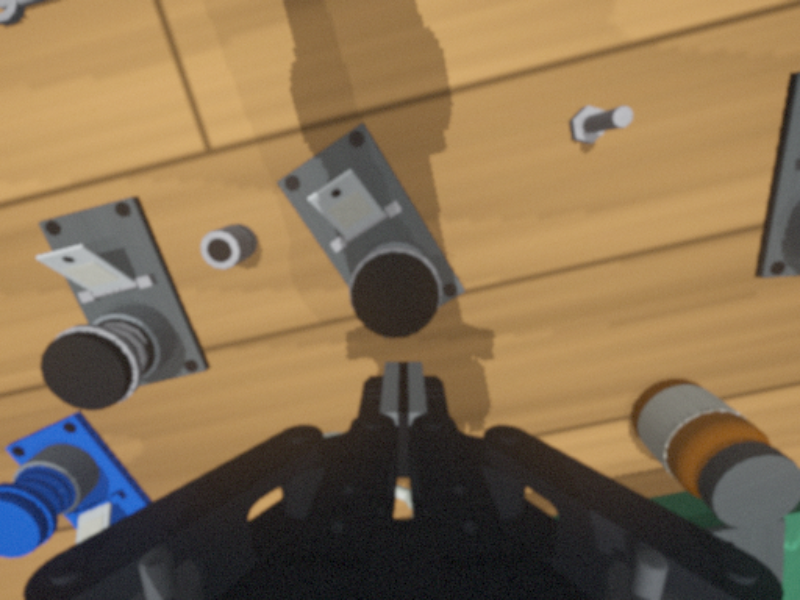

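The middle pad centre is at (396,293), with its tag tip at (330,190) and hinge at (365,227). The right pad is at (90,365) and the socket at (222,248), clear of the path.

```bash
python3 - <<'E'
from h import *
c=snap('wrist');s=env.sense();Rm=R.from_quat(s['tcp_rot']).as_matrix()
for n,u,z in(('pad',(396,293),.076),('hinge',(365,227),.0115),('pl1',(279,184),.008),('pl2',(364,125),.008),('Rpad',(90,367),.076),('Rhinge',(115,290),.0115)):
    P=back(c,(u[0]*.64,u[1]*.64),z); print(n,P.round(4),'tool cm',(Rm.T@(P-s['position'])*100).round(2))
E
```

```text
pad [ 0.5944 -0.0228  0.076 ] tool cm [ 0.3 -0.4 11.8]
hinge [ 0.5578 -0.0384  0.0115] tool cm [ 3.53 -2.77 18.23]
pl1 [ 0.5141 -0.0916  0.008 ] tool cm [ 6.58 -8.94 18.55]
pl2 [ 0.4898 -0.0216  0.008 ] tool cm [10.54 -2.68 18.56]
Rpad [ 0.5976 -0.2281  0.076 ] tool cm [ -4.68 -20.32  11.75]
Rhinge [ 0.5606 -0.2381  0.0115] tool cm [ -1.28 -22.15  18.18]
```

Request:
carry_out --pt "0 0.2 -0.3 5 0" --pt "0 0.2 -0.3 9.5 0" --pt "0 0.2 -0.3 10.5 0" --pt "0 0.2 -0.3 10.8 0" --pt "0 0.2 -0.3 11.1 0" --pt "0 0.2 -0.3 11.4 0" --pt "0 0.2 -0.3 11.7 0" --pt "0 0.2 -0.3 12 0" --pt "0 0.2 -0.3 12 0" --pt "0 0.2 -0.3 12 0" --pt "0 0.2 -0.3 12 0" --pt "0 0.2 -0.3 12 0" --pt "0 0.2 -0.3 12 0"

```text
t: 6.65
position: [0.5975, -0.0219, 0.0767]
tcp_rot: [0.114, 0.993, 0.002, 0.004]
ft_force: [-0.4, 1.8, 6.8]
grip_width: 0.004
```

```bash
python3 - <<'E'
from h import *
for i in range(3):
    s=env.sense();print(s['position'],s['ft_force']);snap('side')
E
```

```text
[ 0.59754189 -0.02188793  0.07667143] [-0.38438932  1.76932389  6.77163567]
[ 0.59755257 -0.02189836  0.07667385] [-0.40377384  0.90329317  8.5189901 ]
[ 0.59754825 -0.0218626   0.07666233] [0.08959812 0.17305398 8.58350565]
```

Request:
carry_out --pt "0 0 0 -5 0" --pt "0 0 0 -9 0" --pt "0 -5.0 -20.4 -11 0" --pt "0 -5.0 -20.4 -11 0" --pt "0 -5.0 -20.4 -11 0" --pt "0 -5.0 -20.4 -11 0" --pt "0 -5.0 -20.4 -11 0" --pt "0 -5.0 -20.4 -11 0" --pt "0 -5.0 -20.4 -11 0" --pt "0 -5.0 -20.4 -11 0"

```text
t: 7.8
position: [0.5995, -0.2288, 0.1861]
tcp_rot: [0.112, 0.994, 0.003, 0.004]
ft_force: [-0.4, 0.2, -0.2]
grip_width: 0.001
```

```bash
python3 - <<'E'
from h import *
c=snap('wrist')
cv2.imwrite('pics/w3.png',cv2.resize(c['image'][:,:,::-1],(800,600)))
s=env.sense();print(s['t'],s['position'],s['joint_positions'],s['ft_force'])
E
```

```text
7.85 [ 0.59948601 -0.22894711  0.18606579] [ 0.34382429  0.64814455 -0.01639385  1.52267259  0.0028166   0.96362102
  1.67502276] [ 0.91761397 -0.37418485  0.58106789]
```

View pics/w3.png

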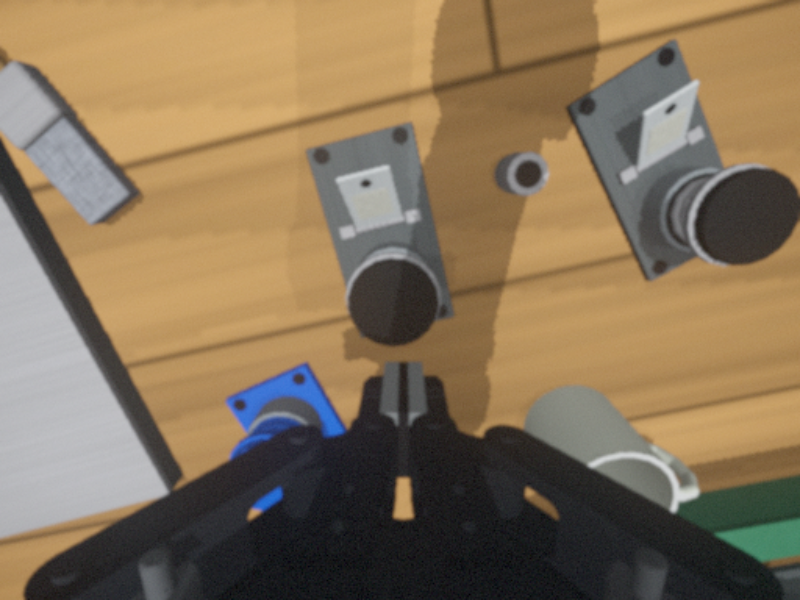

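The right pad centre is at (394,299), with its tag at (370,200) and hinge ends at (347,232) and (412,216). The mug and the blue look-alike stay clear.

```bash
python3 - <<'E'
from h import *
c=snap('wrist');s=env.sense();Rm=R.from_quat(s['tcp_rot']).as_matrix()
for n,u,z in(('pad',(394,299),.076),('hinge',(380,225),.0115),('pl1',(307,151),.008),('pl2',(411,123),.008),('tip',(366,171),.045)):
    P=back(c,(u[0]*.64,u[1]*.64),z); print(n,P.round(4),'tool cm',(Rm.T@(P-s['position'])*100).round(2))
E
```

```text
pad [ 0.5978 -0.2336  0.076 ] tool cm [ 0.15 -0.51 11.  ]
hinge [ 0.5607 -0.236   0.0115] tool cm [ 3.77 -1.62 17.42]
pl1 [ 0.5006 -0.2731  0.008 ] tool cm [ 8.79 -6.58 17.69]
pl2 [ 0.4992 -0.1993  0.008 ] tool cm [10.58  0.58 17.73]
tip [ 0.5228 -0.234   0.045 ] tool cm [ 7.48 -2.25 14.03]
```

Request:
carry_out --pt "0 0 -0.3 5 0" --pt "0 0 -0.3 8.5 0" --pt "0 0 -0.3 9.7 0" --pt "0 0 -0.3 10.0 0" --pt "0 0 -0.3 10.3 0" --pt "0 0 -0.3 10.6 0" --pt "0 0 -0.3 10.9 0" --pt "0 0 -0.3 11.2 0" --pt "0 0 -0.3 11.2 0" --pt "0 0 -0.3 11.2 0" --pt "0 0 -0.3 11.2 0" --pt "0 0 -0.3 11.2 0" --pt "0 0 -0.3 11.2 0"

```text
t: 9.2
position: [0.6007, -0.2321, 0.0746]
tcp_rot: [0.112, 0.994, 0.002, 0.005]
ft_force: [2.8, -0.7, 4.4]
grip_width: -0.002
```

```bash
python3 - <<'E'
from h import *
for i in range(3):
    s=env.sense();print(s['position'],s['ft_force']);snap('side')
E
```

```text
[ 0.60073815 -0.23205484  0.0745587 ] [ 2.81429777 -0.68897329  4.40364386]
[ 0.60057475 -0.2320609   0.07447531] [ 3.23313119 -0.85493361  4.29387824]
[ 0.60039788 -0.2320572   0.07437525] [ 3.10873337 -0.88579492  3.26742554]
```

The right spring gives about 4 N at 9.5 mm, against about 8 N at 7–9 mm for the other two, so the right mount is the softest. Next I lift off and press its tag.

Request:
carry_out --pt "0 0 0 -4 0" --pt "0 0 0 -6 0" --pt "0 0 0 -6 0" --pt "0 6.6 -1.9 -6 0" --pt "0 6.6 -1.9 -6 0" --pt "0 6.6 -1.9 -6 0" --pt "0 6.6 -1.9 -6 0" --pt "0 6.6 -1.9 -2 0" --pt "0 6.6 -1.9 1 0" --pt "0 6.6 -1.9 1 0"

```text
t: 10.35
position: [0.5295, -0.2336, 0.059]
tcp_rot: [0.112, 0.994, 0.004, 0.0]
ft_force: [-0.6, 0.0, -0.4]
grip_width: -0.001
```

Request:
carry_out --pt "0 0 0 0.5 0" --pt "0 0 0 1 0" --pt "0 0 0 1.5 0" --pt "0 0 0 2 0" --pt "0 0 0 2.5 0" --pt "0 0 0 3 0" --pt "0 0 0 3.5 0" --pt "0 0 0 4 0" --pt "0 0 0 4.2 0" --pt "0 0 0 4.3 0" --pt "0 0 0 4.3 0" --pt "0 0 0 4.3 0"

```text
t: 11.55
position: [0.5294, -0.2334, 0.0204]
tcp_rot: [0.112, 0.994, 0.004, 0.0]
ft_force: [-8.3, 3.2, 29.9]
grip_width: 0.0
```

Request:
carry_out --pt "0 0 0 -0.5 0" --pt "0 0 0 -3 0" --pt "0 0 0 -8 0" --pt "0 0 0 -13 0" --pt "0 -4 0 -17 0" --pt "0 -4 0 -17 0" --pt "0 -4 0 -17 0" --pt "0 -4 0 -17 0"

```text
t: 12.35
position: [0.5664, -0.2431, 0.1884]
tcp_rot: [0.112, 0.994, 0.005, -0.002]
ft_force: [-0.2, -1.3, -1.2]
grip_width: 0.002
```

```bash
python3 - <<'E'
from h import *
c=snap('wrist');d=snap('side')
cv2.imwrite('pics/w4.png',np.vstack([cv2.resize(c['image'][:,:,::-1],(400,300)),cv2.resize(d['image'][100:270,200:427,::-1],(400,300))]))
s=env.sense();print(s['t'],s['position'],s['ft_force'])
E
```

```text
12.45 [ 0.56612086 -0.24314819  0.18806964] [ 0.7368554  -0.08804664 -0.35204295]
```

View pics/w4.png

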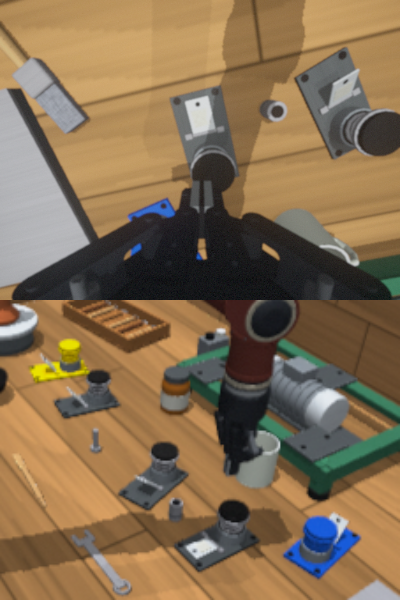

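The right tag lies flat on its plate at (200,115). The left and middle tags still stand, the pads are up and the bystanders look unmoved.

```bash
python3 -c "
from rig import env
print(env.sign_off())"
```

```text
the job is handed in; nothing more can be done
None
```

I pressed the three pads from left to right and found the right mount softest, so I pushed its tag down flat and handed the job in at about 12.5 s.

| Mount | Press depth | Force |
|---|---|---|
| Left | 9 mm | about 8 N |
| Middle | 7 mm | about 8 N |
| Right | 9.5 mm | about 4 N |

The last pictures showed the right tag flat, the left and middle tags still standing, and the pads back up. The mounts and bystanders looked unmoved by eye; I did not re-measure their positions. The arm was clear of everything, with the force reading near zero.

Pushing the tag flat ended at about 30 N, firmer than the 1 to 3 N needed to fold it but within the limits. No check failed or disagreed.

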